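Third hand: butt a rail to a leg against bench dogs

TASK

I am screwing a stool leg to its rail on the dog board. Plug the loose bench dog fully home in the empty square hole beside the blue dog that is already set in the far row and let go of it; then lay the thin rail flat on the board, its end against the middle of the thick leg and square to it, and push the leg back with it until the leg bears on both dogs. Finish while still holding the rail there, pressing steadily at about 12 N so that I can drive the screws, never jamming it hard, and leave the glue, the tin of screws and the tape measure where they are.

Things in the scene. Friction and masses are not known exactly. Their poses are not given: they have to be found in the camera images.
- dog_board: plywood dog board, 280 (its x) x 260 (its y) x 28 mm, fixed to the bench. Origin at the centre of its underside; +x points away from the robot (turned up to 0.2 rad). Four square through holes 22.5 mm wide, 2 mm chamfer, at board x = +/-90, y = +/-70 mm; x = +90 is the far row. The hole at (+90, -70) holds the set dog, the other three are empty
- dog_board_hole0 (a point): centre of the mouth, at the board's top face, of the hole to be filled: the far-row hole at board (+90, +70) mm; its axes are the board's axes
- set_dog: blue bench dog already set in the far-row hole at board (+90, -70) mm, fixed and bedded on the far wall of its hole; same shape as the loose dog, square to the board; head stands 28 mm above the board, near face at board x = +77 mm. Origin under the foot of its shank, 24 mm below the board's top
- dog: loose bench dog, 110 g, standing upright on the bench right of the board: aluminium square shank 20 x 20 x 24 mm (lowest 4 mm 16 x 16) under a blue square head 28 x 28 x 28 mm. Origin at the centre of the foot, z up, x and y normal to its faces; head from z = 24 to 52 mm. Home: the head's underside lies on the board, the origin 24 mm below the board's top
- leg: the thick timber leg, 50 (its x) x 220 (its y) x 45 mm high, 0.2 to 0.4 kg, lying loose on the board along the board's y, 13 to 46 mm short of the dogs. Origin at the centre of its underside, z up. When it bears on both dogs (the loose one, with 1.25 mm play all round, slips back against the far wall of its hole) its centre is at board x = 52 mm
- rail: the thinner timber rail, 44 (its x) x 160 (its y) x 30 mm high, 0.09 to 0.17 kg, lying loose on the bench to the right of the board, long side pointing roughly away from the robot. Origin at the centre of its underside, z up. Either end may be butted to the leg
- screw_tin: small round yellow open tin of screws, 73 mm wide, 49 mm high, standing left of the board; origin at the centre of its underside; leave alone
- glue: yellow glue bottle with red nozzle, 42 x 60 x 190 mm, standing left of the board; origin at the centre of its underside; leave alone
- tape_measure: yellow and black tape measure, 34 x 97 x 68 mm high, standing on the bench at the far right of the rail; origin at the centre of its underside; leave alone
- toolbox: grey toolbox with orange lid panels, part of the furniture, fixed, 200 x 400 x 185 mm high plus a handle up to about 220 mm; stands right of and beyond the board and the loose dog. Origin at the centre of its underside: keep the arm clear of it

How it is judged:
By the outcome, as a careful person would: the job done as asked, in the order asked, and still so for the second after the job is handed in, while the arm keeps its last pose, push and grip.
It also fails if it takes over 72 s, if anything falls off the work surface, if the arm or the gripper's body presses on something with over 40 N, if the wrist force passes 120 N, or if a joint passes its speed limit or range.

ROBOT

A 6-joint arm with a two-finger parallel gripper is mounted at the origin on a cart in front of the work surface, level with it; the furniture and walls round the work are solid. World frame = base frame: x ahead of the robot, y to its left, z up, the work surface at z = 0. Lengths are in mm, angles in rad, forces in N, time in s.
With the tool pointing down it reaches from about 350 to 775 mm from the base axis. Payload 7.3 kg.
Tool frame: the origin (TCP) lies at the very end of the fingers, on their centre line; the grasp point (between the pads) lies 19 mm behind it; z points along the fingers, y is the line along which they close (so a half turn about z gives the same grasp; the last joint's range is limited). The gripper opens to 92 mm and grips with 3 to 60 N. Pads are 19 mm wide; open, the fingers measure 130 mm over their backs; the gripper's body (75 mm by 190 mm) begins 47 mm behind the grasp point.
Start: joints at [-1.377, 0.342, 1.524, -0, 1.275, -0.146], TCP at [175.005, -494.993, 226.741] pointing down, gripper open.
Joint ranges: [-2.53, 2.53], [-0.77, 2.02], [0.04, 2.7], [-1, 4.14], [0.28, 2.66], [-3.11, 3.11]. Speed limits (rad/s): [2.57, 2.57, 3.14, 3.14, 3.14, 3.14].

INTERFACE

Orientations are given as [roll, pitch, yaw] about the fixed x, y, z axes, in that order (R = Rz(yaw) Ry(pitch) Rx(roll)).
In Python, from plant import get_obs, vision, workorder gives the robot as it stands.
- The arm moves only by the shell command python3 -m pendant 'ROWS' [OPENING]. ROWS is a JSON object of lists of equal length, an entry for each row: "dp": the shift along the tool's x, y, z in m, a list of three; "rotation": the turn, a rotation vector about the tool's x, y, z in rad, a list of three. A call has 1 to 8 rows; each row is the pose to reach, as a shift and turn from the pose commanded when the call began, along the tool's axes at that moment; what a row does not reach only later rows make up. A row lasts 1/8 s, in which the tool goes at most 62.5 mm and 10.7 degrees, less where a joint would pass 70% of its speed; a pose out of reach is approached as far as the arm can. A call with a gripper value outside its range is refused whole. OPENING is the finger opening in m, from 0 to 0.0918, set as the call begins (- or left out, the last holds). The fingers move at their own pace and stop on an object; the grip force is fixed at half the most. Time passes only in rows, so rows that repeat a pose let the fingers close. It gives the time, the measured TCP pose, the force, the opening and the grip force at its end, in the units of the state.
- get_obs(): the state, without advancing time (a new reading comes with each control period).
- vision.capture(name): name is "side" or "top"; returns a dict with "pixels" (400x640x3 uint8, red, green, blue), "vfov" (degrees; the focal length in pixels is half the picture's height over the tangent of half this angle, whatever the lens; pixels are square), "cx", "cy" (the principal point, pixels), "dist" ([k1, k2, p1, p2, k3] as OpenCV has them; the pictures are not rectified), "pose" (4x4, takes a point from camera to world coordinates). Camera axes: x right, y up, looking along -z (the intrinsics and any distortion apply to the point x, -y, -z); pixel columns grow to the right and rows downward; lengths in mm; the calibration is good to about 2 mm. A picture is of the moment at which its call begins. There is no depth.
- workorder.close_job(): hands the job in; it is judged then, once.
The state is a dict: "time": time; "joint_positions": joint angles; "dq": joint speeds; "tau": joint torques, N m; "tool_pos": TCP position; "tcp_rot": TCP orientation; "contact_force": force on the tool from outside, world axes, zero at the start; "moment": the same for the moment, N m; "grip_width": finger opening in mm; "finger_force": force on a finger pad.
Only numpy, scipy, OpenCV 4.12 (cv2) and the standard library are available. Lean on these libraries where they do the work, as an engineer would, in place of code of your own. Each camera call takes 0.05 s, during which the arm holds its last target. There are 200 camera calls.

## Working session

There is one attempt and no reset: what is moved stays moved. The work goes in short steps, Python scripts to look and compute and a shell command to move; the robot and the scene stay as the last step left them, time stands still between calls to the robot, and variables do not carry over. Pictures are saved under pics/ and viewed, at most 10 in all, crops included, and the job is handed in when it is done.

```bash
ls; mkdir -p pics; cat > h.py <<'E'
import numpy as np, cv2
from plant import get_obs, vision, workorder
def cap(name,fn=None):
    c=vision.capture(name)
    if fn: cv2.imwrite('pics/'+fn,c['pixels'][:,:,::-1])
    return c
def K(c):
    f=200/np.tan(np.radians(c['vfov'])/2); return np.array([[f,0,c['cx']],[0,f,c['cy']],[0,0,1.]])
def ray(c,uv,z):
    p=cv2.undistortPoints(np.array(uv,float).reshape(-1,1,2),K(c),np.array(c['dist'],float)).reshape(-1,2)
    T=np.array(c['pose']); d=np.c_[p[:,0],-p[:,1],-np.ones(len(p))]@T[:3,:3].T
    o=T[:3,3]; return o+d*((z-o[2])/d[:,2])[:,None]
def proj(c,X):
    T=np.array(c['pose']); P=(np.array(X,float).reshape(-1,3)-T[:3,3])@T[:3,:3]; P=P*[1,-1,-1]
    return cv2.projectPoints(P,np.zeros(3),np.zeros(3),K(c),np.array(c['dist'],float))[0].reshape(-1,2)
E
python3 - <<'E'
from h import *
for n in('side','top'):
    c=cap(n,n+'0.png'); print(n,np.round(c['pose'],3).tolist(),c['vfov'],c['cx'],c['cy'],c['dist'])
print(get_obs())
E
```

```text
pics
side [[-0.926, 0.142, -0.35, 90.166], [-0.377, -0.376, 0.846, 1198.781], [-0.012, 0.916, 0.402, 632.561], [0.0, 0.0, 0.0, 1.0]] 44.8380520025245 323.7638396667266 202.86432600527118 [0.03728586 0.         0.         0.         0.        ]
top [[0.027, 0.99, -0.139, 398.473], [-1.0, 0.025, -0.016, -7.519], [-0.012, 0.139, 0.99, 1327.821], [0.0, 0.0, 0.0, 1.0]] 57.851463268598835 311.1613038397987 203.94827437264738 [-0.08238758  0.          0.          0.          0.        ]
{'time': 0.1, 'joint_positions': array([-1.37703841e+00,  3.42641368e-01,  1.52490672e+00,  3.71072630e-05,
        1.27537462e+00, -1.45981124e-01]), 'dq': array([ 1.07233177e-03, -1.73560435e-03, -8.58862301e-04,  1.60731999e-03,
        4.01347231e-05,  8.74381841e-04]), 'tau': array([ 2.36469292e-03, -4.32005703e+01, -2.44693100e+01,  7.19768484e-02,
        5.27594984e-02, -3.11957137e-05]), 'tool_pos': array([ 174.92512592, -494.63323982,  226.12566596]), 'tcp_rot': array([-3.14028191e+00, -2.28581612e-04,  3.39728063e-01]), 'contact_force': array([ 0.1362329 ,  0.35747107, -0.66868525]), 'moment': array([ 0.06409638, -0.00400932,  0.01086647]), 'finger_force': 0.0, 'grip_width': 91.75315751241592}
```

View pics/top0.png

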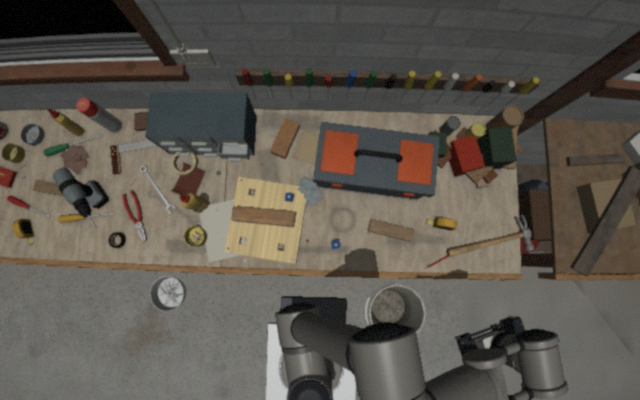

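View pics/side0.png

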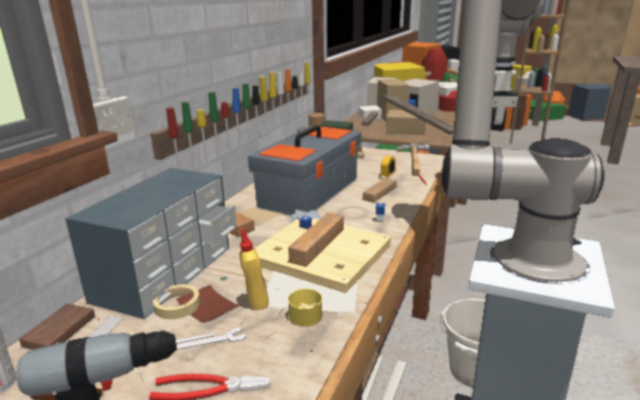

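The top picture shows the board at about (265,220), the leg at (263,217), the set dog at (289,197), the loose dog at (336,244), the rail at (391,229) and the tape at (442,223). In the side picture the board is at (325,248), the loose dog at (380,211) and the rail at (380,189). I need an enlarged crop.

```bash
python3 - <<'E'
import cv2,numpy as np
a=cv2.imread('pics/top0.png')[170:270,220:420]; b=cv2.imread('pics/side0.png')[165:285,245:405]
a=cv2.resize(a,None,fx=4,fy=4,interpolation=cv2.INTER_CUBIC)
a=cv2.convertScaleAbs(a,alpha=1.3)
cv2.imwrite('pics/ta.png',a); cv2.imwrite('pics/sb.png',cv2.resize(b,None,fx=5,fy=5,interpolation=cv2.INTER_CUBIC))
E
```

```text
(no output)
```

View pics/ta.png

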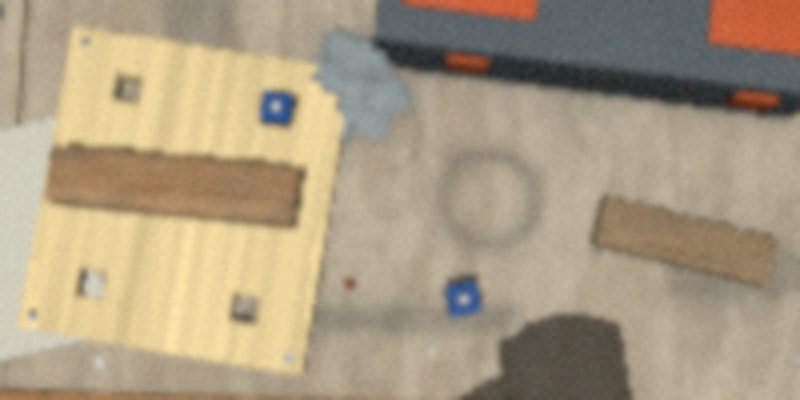

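View pics/sb.png

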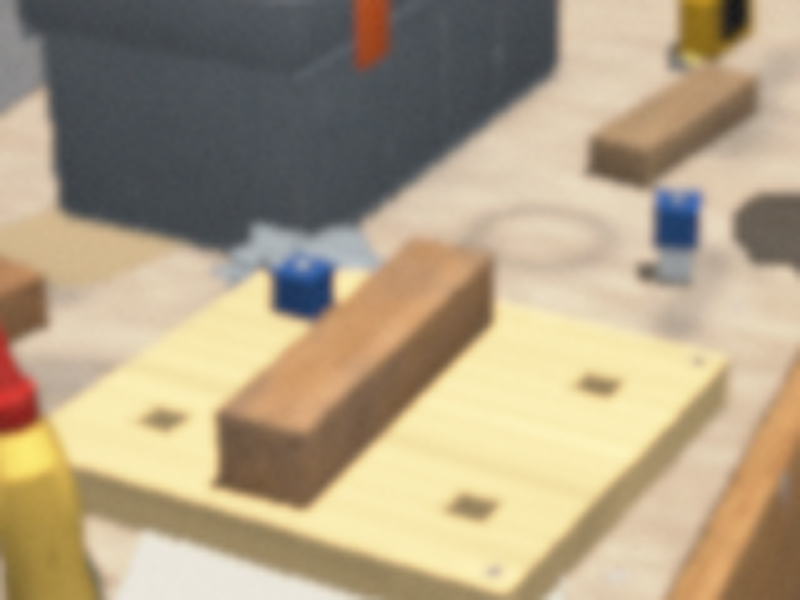

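Crops (top 4x, side 5x). In the top crop the board corners are (76,27), (303,374) and (22,325), the target hole is (127,89), the dog head is (463,297) and the rail corners are about (608,197) and (767,287). Next I fit the poses.

```bash
cat > fit.py <<'E'
from h import *
from scipy.optimize import least_squares
C={'t':cap('top'),'s':cap('side')}
def px(k,p):
    p=np.array(p,float)
    return (p+.5)/4-.5+[220,170] if k=='t' else (p+.5)/5-.5+[245,165]
def fit(name,pts,x0,pr=True):
    def X(q,P):
        c,s=np.cos(q[2]),np.sin(q[2]); P=np.array(P,float)
        return np.c_[q[0]+c*P[:,0]-s*P[:,1],q[1]+s*P[:,0]+c*P[:,1],P[:,2]]
    def res(q,ks='ts'):
        return np.concatenate([(proj(C[k],X(q,[a[0] for a in pts[k]]))-[px(k,a[1]) for a in pts[k]]).ravel() for k in ks if pts[k]])
    for ks in ('t','s','ts'):
        if not all(pts[k] for k in ks): continue
        r=least_squares(res,x0,args=(ks,),loss='soft_l1',x_scale=[10,10,.1])
        print(name,ks,np.round(r.x,3),'res px',np.round(np.abs(r.fun).max(),2),np.round(np.sqrt(np.mean(r.fun**2)),2))
    print(np.round(r.fun.reshape(-1,2),1).tolist()); return r.x
b={'t':[((140,130,28),(76,27)),((-140,-130,28),(303,374)),((-140,130,28),(22,325)),((90,70,28),(127,89)),((-90,70,28),(91,283)),((-90,-70,28),(244,307)),((91.25,-70,56),(278,107))],
   's':[((-140,-130,28),(727,358)),((-140,130,28),(510,597)),((90,70,28),(163,419)),((-90,70,28),(473,507)),((-90,-70,28),(598,384)),((91.25,-70,56),(303,263))]}
qb=fit('board',b,[500,70,-.1])
L=lambda sx,sy,z:(25*sx,110*sy,z)
fit('leg',{'t':[(L(1,1,73),(54,147)),(L(1,-1,73),(299,167)),(L(-1,-1,73),(294,226)),(L(-1,1,73),(48,202))],
 's':[(L(1,1,73),(220,412)),(L(-1,1,73),(313,437)),(L(1,-1,73),(413,240)),(L(-1,-1,73),(494,258)),(L(1,1,28),(218,485)),(L(-1,1,28),(303,507))]},[500,70,-.1])
R=lambda sx,sy,z:(22*sx,80*sy,z)
fit('rail',{'t':[(R(1,1,30),(610,198)),(R(1,-1,30),(777,237)),(R(-1,-1,30),(769,286)),(R(-1,1,30),(600,243))],
 's':[(R(1,1,30),(595,142)),(R(-1,1,30),(655,153)),(R(1,-1,30),(712,66)),(R(-1,-1,30),(757,80)),(R(1,1,0),(590,171)),(R(-1,1,0),(637,184))]},[450,-250,-.2])
D=lambda sx,sy,z:(14*sx,14*sy,z)
qd=fit('dog',{'t':[(D(1,1,52),(447,283)),(D(1,-1,52),(477,277)),(D(-1,-1,52),(482,309)),(D(-1,1,52),(450,316))],
 's':[((0,0,52),(678,198)),((0,0,0),(674,280))]},[420,-60,.2])
o=get_obs()
c,s=np.cos(qb[2]),np.sin(qb[2]); print('hole',qb[:2]+[c*90-s*70,s*90+c*70])
E
python3 fit.py
```

```text
board t [ 5.22134e+02  1.74439e+02 -1.33000e-01] res px 1.07 0.43
board s [ 5.20347e+02  1.79138e+02 -1.28000e-01] res px 0.76 0.3
board ts [ 5.21593e+02  1.75778e+02 -1.31000e-01] res px 1.39 0.55
[[-0.7, -0.2], [-0.4, 0.3], [-1.4, 0.7], [0.0, -0.1], [0.1, 0.2], [0.1, 0.4], [-0.6, -0.3], [0.7, -0.5], [-0.4, -1.2], [-0.0, -0.7], [-0.1, -0.9], [-0.1, -0.6], [-0.1, -0.1]]
leg t [ 5.27635e+02  1.80288e+02 -6.30000e-02] res px 0.53 0.35
leg s [ 5.27184e+02  1.84488e+02 -6.20000e-02] res px 1.75 1.07
leg ts [ 5.28047e+02  1.81525e+02 -6.30000e-02] res px 1.88 0.91
[[-0.7, -0.3], [0.1, 0.1], [0.0, -0.4], [-0.9, 0.0], [-0.7, -0.7], [-0.8, -1.5], [0.1, -1.4], [0.5, -1.9], [0.4, 1.0], [1.7, 1.1]]
rail t [ 4.9362e+02 -2.7908e+02 -2.1400e-01] res px 0.91 0.51
rail s [ 4.89200e+02 -2.69145e+02 -2.26000e-01] res px 2.38 1.27
rail ts [ 4.92871e+02 -2.78075e+02 -2.15000e-01] res px 2.35 1.12
[[-0.8, -0.2], [0.6, 0.5], [0.1, 0.2], [-1.0, 0.4], [-0.8, -2.1], [-1.0, -1.5], [-1.2, -1.4], [1.1, -1.8], [-0.0, 0.5], [2.4, 0.9]]
dog t [ 4.38692e+02 -7.64770e+01  1.86000e-01] res px 0.35 0.21
dog s [ 4.35254e+02 -7.10760e+01  2.00000e-01] res px 0.25 0.19
dog ts [ 4.37787e+02 -7.61550e+01  1.85000e-01] res px 1.06 0.44
[[-0.4, 0.2], [-0.1, 0.5], [0.0, 0.4], [0.1, -0.1], [-0.4, -0.5], [-0.2, -1.1]]
hole [619.97797408 233.40054686]
```

```bash
cat > go.py <<'E'
import sys,numpy as np
from scipy.spatial.transform import Rotation as Ro
from plant import get_obs
o=get_obs(); x,y,z,w=map(float,sys.argv[1:5])
R=Ro.from_euler('xyz',o['tcp_rot']); T=Ro.from_euler('xyz',[np.pi,0,w])
d=R.inv().apply(np.array([x,y,z])-o['tool_pos'])/1000
print('dp',np.round(d,4).tolist(),'rot',np.round((R.inv()*T).as_rotvec(),4).tolist(),'dist',round(np.linalg.norm(d),3))
E
python3 go.py 437.5 -75 130 0.186
```

```text
dp [0.3874, -0.3082, 0.0966] rot [-0.0009, -0.0001, 0.1538] dist 0.504
```

```bash
python3 -m pendant '{"dp":[[0.387,-0.308,0.05],[0.387,-0.308,0.05],[0.387,-0.308,0.097],[0.387,-0.308,0.097],[0.387,-0.308,0.097],[0.387,-0.308,0.097],[0.387,-0.308,0.097],[0.387,-0.308,0.097]],"rotation":[[0,0,0.154],[0,0,0.154],[0,0,0.154],[0,0,0.154],[0,0,0.154],[0,0,0.154],[0,0,0.154],[0,0,0.154]]}' 0.07
python3 -m pendant '{"dp":[[0,0,0],[0,0,0],[0,0,0],[0,0,0]],"rotation":[[0,0,0],[0,0,0],[0,0,0],[0,0,0]]}'
python3 go.py 437.5 -75 28 0.186
python3 - <<'E'
from h import *
a=cap('top')['pixels'][200:290,290:400]; c=cap('side')['pixels'][130:240,320:450]
f=lambda i:cv2.resize(i[:,:,::-1],(400,int(400*i.shape[0]/i.shape[1])),interpolation=cv2.INTER_CUBIC)
a,c=f(a),f(c); H=max(len(a),len(c)); z=np.zeros((H,800,3),np.uint8); z[:len(a),:400]=a; z[:len(c),400:]=c
cv2.imwrite('pics/v1.png',z)
E
```

```text
time: 1.2
tool_pos: [435.7, -77.8, 130.5]
tcp_rot: [3.141, -0.001, 0.186]
contact_force: [1.1, -1.1, 0.1]
grip_width: 70.0
finger_force: 0.0
time: 1.7
tool_pos: [434.5, -80.8, 131.1]
tcp_rot: [3.141, -0.0, 0.183]
contact_force: [0.2, -0.5, 0.1]
grip_width: 69.8
finger_force: 0.0
dp [0.0039, -0.0052, 0.1031] rot [0.0005, -0.0005, -0.0027] dist 0.103
```

View pics/v1.png

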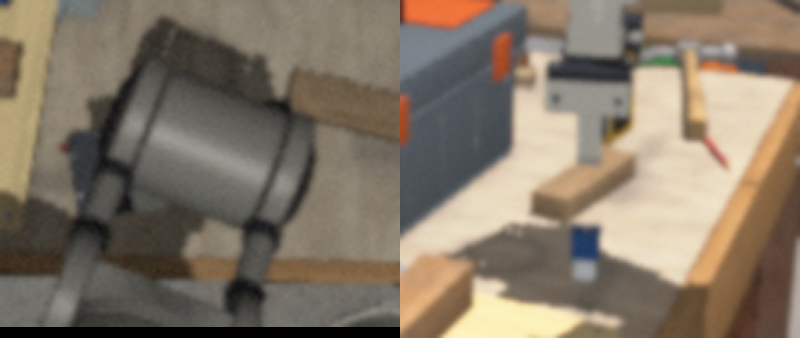

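The side view shows the finger tips at crop (590,163), directly above the dog at (586,230); the arm hides the dog from the top camera.

```bash
python3 - <<'E'
from h import *
o=get_obs(); c=cap('side'); p=proj(c,[o['tool_pos'],[435.3,-71.1,52],[437.8,-76,52]]); print(o['tool_pos'],p, (p-[320,130])*400/130+[400,0])
E
```

```text
[434.58070239 -80.46125826 131.00186291] [[382.19280167 178.31436681]
 [380.09110663 204.44843089]
 [379.73513783 203.69915701]] [[591.36246669 148.65959018]
 [584.89571272 229.07209504]
 [583.80042409 226.76663694]]
```

```bash
python3 go.py 436.7 -74.5 28 0.187; python3 -m pendant '{"dp":[[0.003,-0.006,0.04],[0.003,-0.006,0.08],[0.003,-0.006,0.095],[0.003,-0.006,0.102],[0.003,-0.006,0.102],[0.003,-0.006,0.102]],"rotation":[[0,0,-0.003],[0,0,-0.003],[0,0,-0.003],[0,0,-0.003],[0,0,-0.003],[0,0,-0.003]]}'
python3 - <<'E'
from h import *
c=cap('side')['pixels'][170:240,340:430]
cv2.imwrite('pics/v2.png',cv2.resize(c[:,:,::-1],None,fx=7,fy=7,interpolation=cv2.INTER_CUBIC))
E
python3 -m pendant '{"dp":[[0,0,0],[0,0,0],[0,0,0]],"rotation":[[0,0,0],[0,0,0],[0,0,0]]}' 0.036
```

```text
dp [0.0031, -0.0054, 0.103] rot [0.0003, -0.0003, -0.0028] dist 0.103
time: 2.6
tool_pos: [437.2, -73.4, 29.5]
tcp_rot: [3.141, -0.001, 0.189]
contact_force: [-0.3, 0.6, 0.6]
grip_width: 69.8
finger_force: 0.0
time: 3.02
tool_pos: [436.7, -73.1, 28.9]
tcp_rot: [3.141, -0.0, 0.189]
contact_force: [0.3, -0.0, 0.0]
grip_width: 44.8
finger_force: 0.0
```

View pics/v2.png

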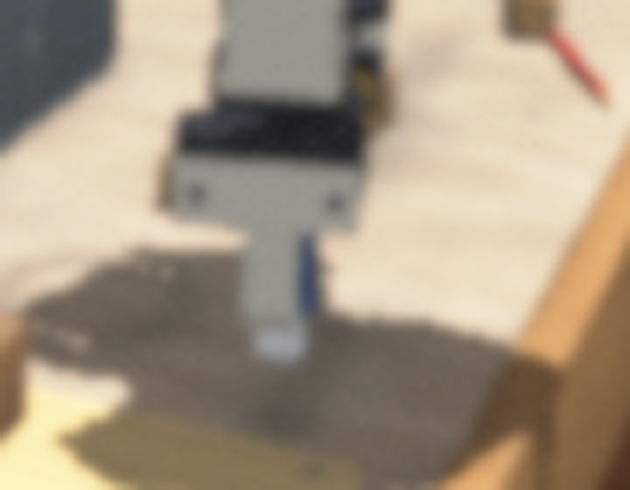

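```bash
python3 - <<'E'
from h import *
c=cap('side')
w=.189; ax=np.array([np.cos(w),np.sin(w),0]); ay=np.array([-np.sin(w),np.cos(w),0])
for n,t in(('v2',np.array([437.2,-73.4,29.5])),('v1',np.array([434.6,-80.5,131.]))):
    P=[t+ay*s+ax*a for s in(35,54) for a in(-9.5,0,9.5)]+[t]
    p=proj(c,P); print(n,np.round((p-[340,170])*7 if n=='v2' else (p-[320,130])*400/130+[400,0]))
D=[[438.7,-76.5],[435.3,-71.1],[437,-73.5]]
for d in D: print(d,np.round((proj(c,[[*d,52],[*d,26],[*d,2]])-[340,170])*7))
E
```

```text
v2 [[291. 323.]
 [268. 322.]
 [245. 320.]
 [287. 343.]
 [264. 341.]
 [240. 339.]
 [276. 287.]]
v1 [[598. 163.]
 [588. 162.]
 [578. 161.]
 [597. 170.]
 [586. 170.]
 [576. 169.]
 [591. 149.]]
[438.7, -76.5] [[276. 235.]
 [274. 291.]
 [272. 342.]]
[435.3, -71.1] [[281. 241.]
 [278. 297.]
 [277. 348.]]
[437, -73.5] [[278. 238.]
 [276. 294.]
 [274. 345.]]
```

```bash
python3 -m pendant '{"dp":[[0,0,0],[0,0,0],[0,0,0],[0,0,0]],"rotation":[[0,0,0],[0,0,0],[0,0,0],[0,0,0]]}' 0.0
python3 go.py 436.7 -73.1 110 0.187
```

```text
time: 3.58
tool_pos: [436.7, -73.1, 28.8]
tcp_rot: [3.141, -0.0, 0.189]
contact_force: [-0.2, -0.4, 0.6]
grip_width: 28.2
finger_force: 29.6
dp [0.0001, 0.0, -0.0812] rot [0.0001, -0.0001, 0.0018] dist 0.081
```

```bash
python3 -m pendant '{"dp":[[0,0,-0.05],[0,0,-0.1],[0,0,-0.111],[0,0,-0.111]],"rotation":[[0,0,0],[0,0,0],[0,0,0],[0,0,0]]}'
python3 go.py 490 150 140 -0.131;python3 go.py 619 233 140 -0.131
```

```text
time: 4.08
tool_pos: [436.5, -73.1, 139.7]
tcp_rot: [3.141, -0.0, 0.189]
contact_force: [-0.4, 0.6, -1.8]
grip_width: 28.1
finger_force: 29.6
dp [0.0944, -0.2091, -0.0003] rot [0.0003, -0.0005, 0.3198] dist 0.229
dp [0.2367, -0.2664, -0.0003] rot [0.0003, -0.0005, 0.3198] dist 0.356
```

```bash
python3 -m pendant '{"dp":[[0.02,-0.05,0],[0.045,-0.1,0],[0.07,-0.155,0],[0.094,-0.209,0],[0.14,-0.225,0],[0.185,-0.245,0],[0.225,-0.26,0],[0.237,-0.266,0]],"rotation":[[0,0,0.05],[0,0,0.15],[0,0,0.25],[0,0,0.32],[0,0,0.32],[0,0,0.32],[0,0,0.32],[0,0,0.32]]}'
python3 -m pendant '{"dp":[[0,0,0.05],[0,0,0.057],[0,0,0.057],[0,0,0.057]],"rotation":[[0,0,0],[0,0,0],[0,0,0],[0,0,0]]}'
python3 - <<'E'
from h import *
a=cap('top')['pixels'][170:240,220:310]; c=cap('side')['pixels'][175:275,260:360]
f=lambda i:cv2.resize(i[:,:,::-1],(400,int(400*i.shape[0]/i.shape[1])),interpolation=cv2.INTER_CUBIC)
a,c=f(a),f(c); H=max(len(a),len(c)); z=np.zeros((H,800,3),np.uint8); z[:len(a),:400]=a; z[:len(c),400:]=c
cv2.imwrite('pics/v3.png',z); print(get_obs()['tool_pos'],get_obs()['tcp_rot'])
E
```

```text
time: 5.08
tool_pos: [619.9, 233.6, 135.8]
tcp_rot: [3.14, 0.004, -0.13]
contact_force: [-0.6, -0.1, -1.0]
grip_width: 28.1
finger_force: 29.6
time: 5.58
tool_pos: [620.4, 232.7, 84.3]
tcp_rot: [-3.141, -0.002, -0.131]
contact_force: [-0.5, 0.1, -0.4]
grip_width: 27.9
finger_force: 29.6
[620.3051761  232.79678151  84.46705542] [-3.14061160e+00 -2.65529763e-03 -1.31320655e-01]
```

View pics/v3.png

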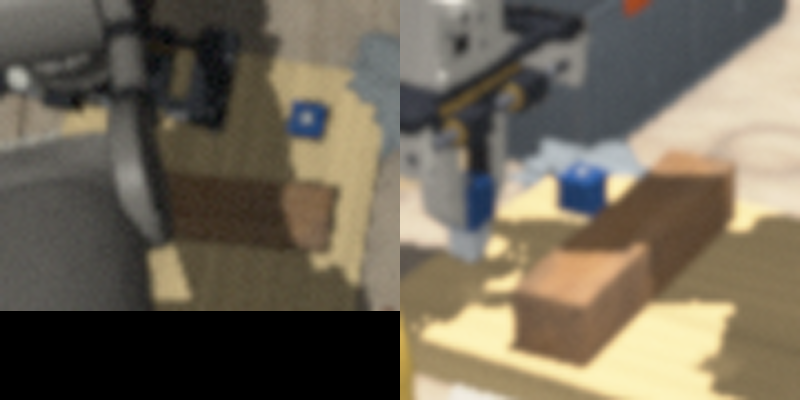

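```bash
python3 - <<'E'
from h import *
c=cap('side'); hs=(np.array([163,419])+.5)/5-.5+[245,165]
for h in ([620.6,232],[618,236]):
    p=proj(c,[[*h,28],[*h,55.6],[*h,59.6],[*h,79.6]]); q=hs+p-p[0]
    print(h,'hole resid',np.round(hs-p[0],2),'expected foot,shank0,shank top in v3',np.round((q[1:]-[260,175])*4+[400,0]))
J=(proj(c,[[630,232,55],[620,242,55],[620,232,65]])-proj(c,[[620,232,55]]))*4/10; print('px/mm',J)
t=get_obs()['tool_pos']; w=-.131; ax=np.array([np.cos(w),np.sin(w),0]); ay=np.array([-np.sin(w),np.cos(w),0])
print(np.round((proj(c,[t+ay*sy+ax*sx+[0,0,-28.8+z] for z,r in((0,8),(4,8),(4,10),(24,10)) for sx,sy in((r,r),(-r,r),(-r,-r))])-[260,175])*4+[400,0]))
print('finger tip',np.round((proj(c,[t+ay*y+ax*a for y in(14,33) for a in (9.5,-9.5)])-[260,175])*4+[400,0]))
im=c['pixels'][225:245,268:288].astype(int)
print(im.sum(2)//3)
E
```

```text
[620.6, 232] hole resid [0.01 0.98] expected foot,shank0,shank top in v3 [[467. 255.]
 [466. 250.]
 [465. 222.]]
[618, 236] hole resid [-0.18  0.1 ] expected foot,shank0,shank top in v3 [[467. 255.]
 [466. 250.]
 [465. 222.]]
px/mm [[-1.39821155 -0.26089124]
 [-0.7263339   0.69316175]
 [-0.07909803 -1.3967545 ]]
[[449. 255.]
 [470. 260.]
 [484. 250.]
 [449. 249.]
 [470. 255.]
 [484. 244.]
 [444. 250.]
 [470. 257.]
 [488. 244.]
 [443. 222.]
 [469. 228.]
 [487. 216.]]
finger tip [[439. 217.]
 [464. 224.]
 [421. 230.]
 [446. 236.]]
[[141 141 139 137 131 126 124 116  94  72  59  56  57  57  65 101 152 188
  204 210]
 [139 140 138 137 133 129 123 115  94  72  59  55  54  55  67 108 162 198
  211 214]
 [140 138 137 137 135 129 123 116  93  73  60  55  56  54  67 109 165 201
  213 217]
 [142 136 135 136 134 129 126 115  93  72  60  53  56  58  70 106 157 194
  207 212]
 [160 144 132 131 129 126 123 114  97  72  62  56  60  67  77 101 135 164
  177 188]
 [188 168 146 135 125 123 121 114  97  74  63  61  71  84  93 102 115 126
  134 144]
 [209 199 175 156 138 125 121 115  98  80  69  72  88 1
[... 435 characters left out ...]
 218 207
  180 144]
 [115 119 125 136 146 150 149 150 153 150 145 138 143 174 207 217 212 194
  165 141]
 [ 98 103 107 117 126 133 139 143 149 152 145 136 136 160 191 195 184 159
  145 146]
 [100 106 106 109 114 120 123 129 139 145 139 125 121 135 152 152 138 126
  128 140]
 [106 108 111 109 110 112 111 117 126 130 125 114 109 111 118 117 111 108
  112 119]
 [110 111 112 112 111 113 110 112 113 115 112 109 106 106 106 106 104 104
  104 110]
 [111 111 111 113 112 110 111 112 113 112 112 110 109 109 107 107 108 105
  111 119]
 [112 111 110 111 111 110 111 112 111 113 113 111 111 113 115 115 116 123
  138 156]
 [109 109 109 110 110 110 111 113 113 115 113 114 115 126 139 150 154 165
  185 198]]
```

The crop shows the dog held upright at (470,240), hole below and slightly nearer the side camera (toward +y). I shift by about +4 mm in y, go down near the mouth and look again.

```bash
python3 go.py 620.6 236.5 61 -0.131; python3 -m pendant '{"dp":[[0,-0.003,0.01],[0,-0.0037,0.02],[0,-0.0037,0.0235],[0,-0.0037,0.0235]],"rotation":[[0,0,0],[0,0,0],[0,0,0],[0,0,0]]}'
python3 - <<'E'
from h import *
s=cap('side'); c=s['pixels'][200:270,250:340]
cv2.imwrite('pics/v4.png',cv2.convertScaleAbs(cv2.resize(c[:,:,::-1],None,fx=8,fy=8,interpolation=cv2.INTER_CUBIC),alpha=1.5))
o=get_obs(); t=o['tool_pos']; print(t)
hs=(np.array([163,419])+.5)/5-.5+[245,165]; print('hole mouth in v4',(hs-[250,200])*8, 'foot pred',(proj(s,[t-[0,0,28.8]])-[250,200])*8)
h=hs;  w=-.131; ax=np.array([np.cos(w),np.sin(w),0]); ay=np.array([-np.sin(w),np.cos(w),0])
f=t-[0,0,28.8]
print(np.round((proj(s,[f+ax*a+ay*b+[0,0,4] for a,b in((10,10),(-10,10),(-10,-10))])-[250,200])*8))
E
```

```text
dp [-0.0001, -0.0037, 0.0233] rot [-0.0009, -0.0024, -0.0003] dist 0.024
time: 6.22
tool_pos: [619.7, 236.2, 58.5]
tcp_rot: [3.141, 0.001, -0.131]
contact_force: [0.2, 0.6, -0.2]
grip_width: 28.1
finger_force: 29.6
[619.90893186 236.29480494  58.98756875]
hole mouth in v4 [217.6 387.2] foot pred [[212.98016496 379.79939586]]
[[168. 375.]
 [220. 390.]
 [256. 363.]]
```

View pics/v4.png

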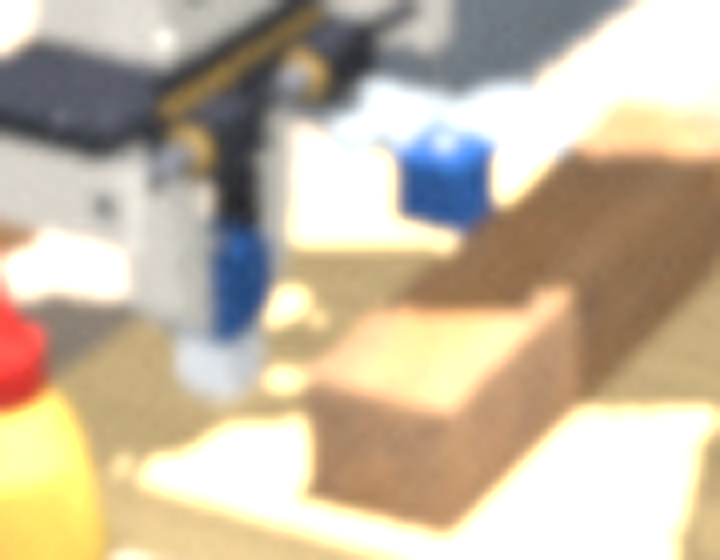

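The foot is at about (219,380), against an expected (217,381) above the hole, so it is aligned. Now I insert slowly.

```bash
python3 -m pendant '{"dp":[[0,0,0.004],[0,0,0.007],[0,0,0.009],[0,0,0.009]],"rotation":[[0,0,0],[0,0,0],[0,0,0],[0,0,0]]}'
python3 -m pendant '{"dp":[[0,0,0.002],[0,0,0.004],[0,0,0.005],[0,0,0.005]],"rotation":[[0,0,0],[0,0,0],[0,0,0],[0,0,0]]}'
```

```text
time: 6.78
tool_pos: [620.4, 236.0, 50.4]
tcp_rot: [3.141, -0.001, -0.131]
contact_force: [1.8, -1.6, 0.2]
grip_width: 28.2
finger_force: 29.7
time: 7.28
tool_pos: [620.3, 236.0, 45.3]
tcp_rot: [3.141, -0.001, -0.131]
contact_force: [2.7, -4.1, 1.1]
grip_width: 27.9
finger_force: 29.8
```

```bash
python3 -m pendant '{"dp":[[0.0004,0.0007,0.002],[0.0005,0.0008,0.005],[0.0005,0.0008,0.008],[0.0005,0.0008,0.0095],[0.0005,0.0008,0.0095]],"rotation":[[0,0,0],[0,0,0],[0,0,0],[0,0,0],[0,0,0]]}'
```

```text
time: 7.9
tool_pos: [620.4, 235.6, 35.4]
tcp_rot: [-3.142, -0.0, -0.131]
contact_force: [4.7, -1.8, -0.6]
grip_width: 28.1
finger_force: 29.7
```

```bash
python3 -m pendant '{"dp":[[0.0007,0.0002,0.001],[0.0007,0.0002,0.002],[0.0007,0.0002,0.0027],[0.0007,0.0002,0.0027]],"rotation":[[0,0,0],[0,0,0],[0,0,0],[0,0,0]]}'
python3 -m pendant '{"dp":[[0,0,0.0006],[0,0,0.001],[0,0,0.001]],"rotation":[[0,0,0],[0,0,0],[0,0,0]]}'
```

```text
time: 8.4
tool_pos: [620.6, 235.4, 32.8]
tcp_rot: [3.142, 0.001, -0.131]
contact_force: [0.9, -0.3, -0.5]
grip_width: 27.9
finger_force: 29.7
time: 8.78
tool_pos: [620.8, 235.3, 32.7]
tcp_rot: [-3.142, 0.0, -0.131]
contact_force: [-1.1, -1.3, 5.2]
grip_width: 27.7
finger_force: 29.7
```

```bash
python3 -m pendant '{"dp":[[0,0,0.0007],[0,0,0.0015],[0,0,0.0015]],"rotation":[[0,0,0],[0,0,0],[0,0,0]]}'
python3 -m pendant '{"dp":[[0,0,-0.001],[0,0,-0.002],[0,0,-0.002],[0,0,-0.002]],"rotation":[[0,0,0],[0,0,0],[0,0,0],[0,0,0]]}' 0.05
python3 -m pendant '{"dp":[[0,0,-0.03],[0,0,-0.08],[0,0,-0.12],[0,0,-0.12]],"rotation":[[0,0,0],[0,0,0],[0,0,0],[0,0,0]]}'
python3 go.py 470 160 150 0.3; python3 go.py 488 -274 150 1.356
```

```text
time: 9.15
tool_pos: [620.7, 235.0, 32.1]
tcp_rot: [3.141, 0.0, -0.131]
contact_force: [-4.2, -2.0, 11.1]
grip_width: 28.0
finger_force: 30.0
time: 9.65
tool_pos: [620.9, 235.2, 32.3]
tcp_rot: [3.141, 0.0, -0.131]
contact_force: [-0.8, -0.6, 0.3]
grip_width: 49.8
finger_force: 0.0
time: 10.15
tool_pos: [623.0, 235.7, 156.7]
tcp_rot: [-3.139, -0.007, -0.131]
contact_force: [0.3, -0.1, -0.7]
grip_width: 49.9
finger_force: 0.0
dp [-0.1418, 0.0951, 0.0054] rot [-0.0012, -0.0078, -0.4312] dist 0.171
dp [-0.0672, 0.523, 0.0048] rot [0.0031, -0.008, -1.4871] dist 0.527
```

```bash
python3 - <<'E'
from h import *
c=cap('top','t2.png'); U=lambda p:(np.array(p)+.5)/4-.5+[220,170]
for z in(0,185): print(z,np.round(ray(c,[U((380,68)),U((790,112))],z)))
s=cap('side'); V=lambda p:(np.array(p)+.5)/5-.5+[245,165]
print(np.round(ray(s,[V((225,245)),V((557,72))],0)))
r,sd=c['pixels'][170:270,215:330],s['pixels'][190:290,250:365]
z=np.hstack([cv2.resize(i[:,:,::-1],(400,348),interpolation=cv2.INTER_CUBIC) for i in(r,sd)]); cv2.imwrite('pics/v5.png',z)
E
```

```text
0 [[ 650.    3.    0.]
 [ 618. -380.    0.]]
185 [[ 615.    1.  185.]
 [ 588. -328.  185.]]
[[ 708.  -19.    0.]
 [ 612. -375.    0.]]
```

View pics/v5.png

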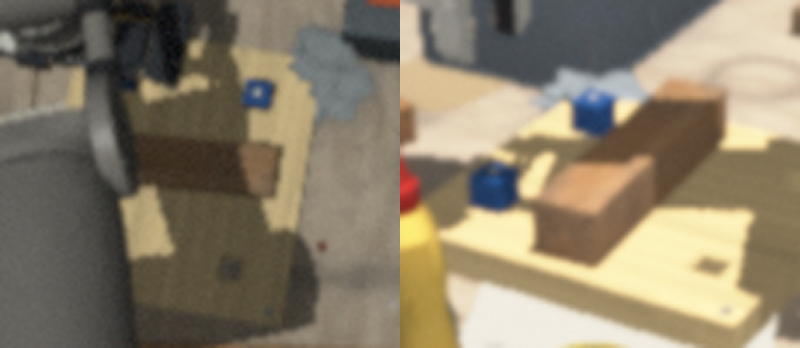

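The loose dog is seated at (494,185), its head level with the set dog at (594,112). Next is the rail.

```bash
python3 go.py 470 160 150 0.3; python3 go.py 480 -80 150 0.8; python3 go.py 489 -295 110 1.356
python3 -m pendant '{"dp":[[-0.05,0.03,0],[-0.1,0.06,0],[-0.142,0.095,0],[-0.14,0.15,0],[-0.13,0.21,0],[-0.12,0.27,0],[-0.11,0.33,0],[-0.1,0.38,0.01]],"rotation":[[0,0,0],[0,0,-0.1],[0,0,-0.25],[0,0,-0.42],[0,0,-0.6],[0,0,-0.78],[0,0,-0.95],[0,0,-1.12]]}' 0.078
python3 -m pendant '{"dp":[[0,0,0],[0,0,0]],"rotation":[[0,0,0],[0,0,0]]}'
python3 go.py 489 -295 90 1.356
```

```text
dp [-0.1397, 0.0942, 0.0024] rot [0.0001, 0.0002, -0.4312] dist 0.168
dp [-0.0983, 0.3308, 0.0024] rot [0.0001, 0.0002, -0.9312] dist 0.345
dp [-0.0613, 0.5428, 0.0424] rot [-0.0, 0.0003, -1.4872] dist 0.548
time: 11.25
tool_pos: [471.0, -111.3, 144.0]
tcp_rot: [-3.14, 0.0, 0.938]
contact_force: [0.9, 0.1, 0.0]
grip_width: 78.2
finger_force: 0.0
time: 11.5
tool_pos: [470.8, -109.3, 144.0]
tcp_rot: [-3.139, 0.001, 0.93]
contact_force: [-0.1, 0.5, 0.3]
grip_width: 77.8
finger_force: 0.0
dp [-0.138, 0.1258, 0.0537] rot [-0.003, -0.0001, -0.4259] dist 0.194
```

```bash
python3 -m pendant '{"dp":[[-0.035,0.03,0.01],[-0.07,0.06,0.02],[-0.105,0.095,0.035],[-0.138,0.126,0.054],[-0.138,0.126,0.054],[-0.138,0.126,0.054],[-0.138,0.126,0.054]],"rotation":[[0,0,-0.15],[0,0,-0.3],[0,0,-0.426],[0,0,-0.426],[0,0,-0.426],[0,0,-0.426],[0,0,-0.426]]}'
python3 go.py 489 -295 6 1.356
python3 - <<'E'
from h import *
o=get_obs(); t=o['tool_pos']; s=cap('side'); r=s['pixels'][150:230,340:440]
w=o['tcp_rot'][2]; y=np.array([np.sin(w),-np.cos(w),0]); x=np.array([np.cos(w),np.sin(w),0])
def rc(q,z): c,sn=np.cos(q[2]),np.sin(q[2]); return [[q[0]+c*a-sn*b,q[1]+sn*a+c*b,z] for a,b in((22,80),(-22,80),(-22,-80),(22,-80))]
i=cv2.resize(r[:,:,::-1],None,fx=7,fy=7,interpolation=cv2.INTER_CUBIC).copy()
for q,col in (((493.5,-275.5,-.215),(0,255,0)),):
    p=((proj(s,rc(q,30))-[340,150])*7).astype(np.int32); cv2.polylines(i,[p],True,col,1)
cv2.imwrite('pics/v6.png',i)
E
```

```text
time: 12.38
tool_pos: [491.1, -294.0, 91.7]
tcp_rot: [3.141, -0.0, 1.36]
contact_force: [0.6, -0.1, 0.5]
grip_width: 77.7
finger_force: 0.0
dp [-0.0014, -0.0018, 0.0857] rot [0.0003, -0.0, 0.0043] dist 0.086
```

View pics/v6.png

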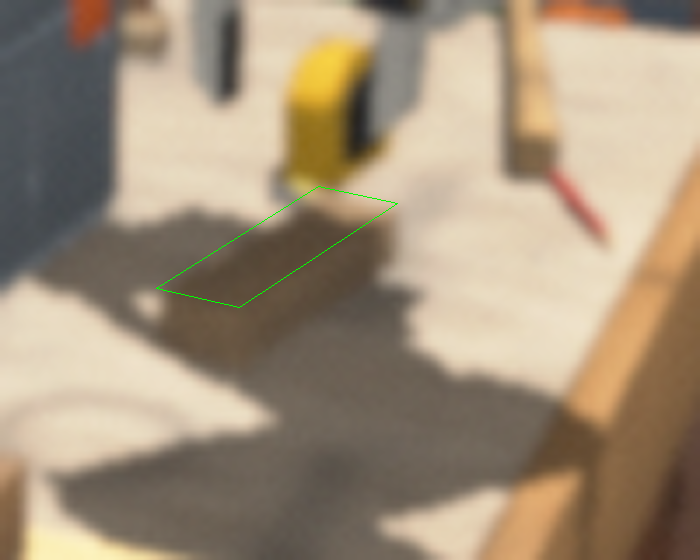

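The rail top is at about (165,305)–(393,222), lying between the fingers with the tape well beyond it. I descend and grip.

```bash
python3 go.py 490 -290 6 1.356
python3 -m pendant '{"dp":[[0.004,-0.001,0.035],[0.004,-0.001,0.065],[0.004,-0.001,0.08],[0.004,-0.001,0.0855],[0.004,-0.001,0.0855],[0.004,-0.001,0.0855]],"rotation":[[0,0,0.004],[0,0,0.004],[0,0,0.004],[0,0,0.004],[0,0,0.004],[0,0,0.004]]}'
python3 -m pendant '{"dp":[[0,0,0],[0,0,0],[0,0,0],[0,0,0],[0,0,0],[0,0,0]],"rotation":[[0,0,0],[0,0,0],[0,0,0],[0,0,0],[0,0,0],[0,0,0]]}' 0
```

```text
dp [0.0039, -0.0021, 0.0858] rot [0.0006, 0.0002, 0.0042] dist 0.086
time: 13.18
tool_pos: [491.1, -292.1, 6.7]
tcp_rot: [3.14, 0.001, 1.355]
contact_force: [0.1, 0.6, -0.1]
grip_width: 78.3
finger_force: 0.0
time: 13.92
tool_pos: [490.6, -291.7, 5.7]
tcp_rot: [3.142, 0.0, 1.355]
contact_force: [-0.2, 0.6, 1.3]
grip_width: 43.8
finger_force: 30.0
```

```bash
python3 -m pendant '{"dp":[[0,0,-0.04],[0,0,-0.09],[0,0,-0.11],[0,0,-0.11]],"rotation":[[0,0,0],[0,0,0],[0,0,0],[0,0,0]]}'
python3 go.py 430 -60 115 0.6;python3 go.py 380 201 115 -0.131
```

```text
time: 14.42
tool_pos: [491.2, -292.1, 117.0]
tcp_rot: [3.139, 0.002, 1.355]
contact_force: [-0.4, 0.7, -0.7]
grip_width: 43.7
finger_force: 30.0
dp [0.2136, -0.1096, 0.0014] rot [0.0035, 0.0003, 0.7545] dist 0.24
dp [0.4578, -0.2145, 0.0007] rot [0.0036, -0.001, 1.4855] dist 0.506
```

```bash
python3 -m pendant '{"dp":[[0.04,-0.025,0],[0.09,-0.055,0],[0.14,-0.08,0],[0.19,-0.105,0],[0.24,-0.125,0],[0.29,-0.145,0],[0.34,-0.165,0],[0.39,-0.185,0]],"rotation":[[0,0,0.1],[0,0,0.28],[0,0,0.46],[0,0,0.64],[0,0,0.82],[0,0,1.0],[0,0,1.18],[0,0,1.35]]}'
python3 -m pendant '{"dp":[[0,0,0],[0,0,0]],"rotation":[[0,0,0],[0,0,0]]}'
python3 go.py 380 201 115 -0.131
```

```text
time: 15.42
tool_pos: [395.5, 116.1, 114.3]
tcp_rot: [3.141, 0.002, 0.078]
contact_force: [1.0, 0.3, -0.6]
grip_width: 43.8
finger_force: 30.0
time: 15.68
tool_pos: [396.3, 114.5, 114.7]
tcp_rot: [3.141, 0.002, 0.085]
contact_force: [-0.4, 0.1, -1.4]
grip_width: 43.7
finger_force: 30.0
dp [-0.0089, -0.0876, -0.0003] rot [0.0006, 0.0018, 0.2163] dist 0.088
```

Next I go to the approach pose, lower to 14 mm above the board, and measure.

```bash
python3 -m pendant '{"dp":[[-0.004,-0.045,0.01],[-0.009,-0.088,0.03],[-0.009,-0.088,0.055],[-0.009,-0.088,0.067],[-0.009,-0.088,0.067],[-0.009,-0.088,0.067]],"rotation":[[0,0,0.12],[0,0,0.216],[0,0,0.216],[0,0,0.216],[0,0,0.216],[0,0,0.216]]}'
python3 - <<'E'
from h import *
o=get_obs(); print(o['tool_pos'],o['tcp_rot'])
s=cap('side'); r=s['pixels'][190:290,270:390]; t=cap('top')['pixels'][170:270,215:335]
i=np.hstack([cv2.resize(a[:,:,::-1],(400,333),interpolation=cv2.INTER_CUBIC) for a in (t,)]+[cv2.resize(r[:,:,::-1],(400,333),interpolation=cv2.INTER_CUBIC)])
cv2.imwrite('pics/v7.png',cv2.convertScaleAbs(i,alpha=1.3))
E
```

```text
time: 16.42
tool_pos: [381.4, 201.0, 49.1]
tcp_rot: [-3.141, -0.001, -0.135]
contact_force: [-0.5, 0.2, -1.6]
grip_width: 43.6
finger_force: 30.0
[381.39893761 201.01153806  49.12676343] [-3.1413123e+00 -9.4202736e-04 -1.3455032e-01]
```

View pics/v7.png

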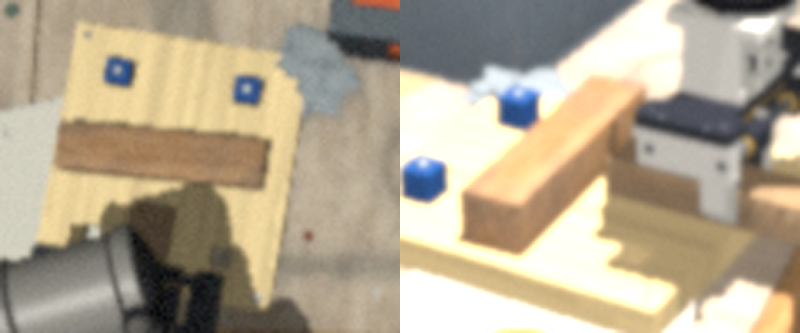

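The rail end shows at (157,207) in the top view, just short of the leg whose middle is (163,154), and is on line to within about 2 mm. I've now viewed 11 pictures, one over the limit of 10, so I'll use numbers only from here. Now I lower onto the board.

```bash
python3 -m pendant '{"dp":[[0,-0.0015,0.006],[0,-0.0015,0.012],[0,-0.0015,0.0145],[0,-0.0015,0.0145],[0,-0.0015,0.0145]],"rotation":[[0,0,-0.003],[0,0,-0.003],[0,0,-0.003],[0,0,-0.003],[0,0,-0.003]]}'
python3 -m pendant '{"dp":[[0,0,0.0007],[0,0,0.0007],[0,0,0.0007]],"rotation":[[0,0,0],[0,0,0],[0,0,0]]}'
```

```text
time: 17.15
tool_pos: [380.8, 203.1, 34.0]
tcp_rot: [3.141, 0.0, -0.13]
contact_force: [0.3, -0.8, -0.8]
grip_width: 43.8
finger_force: 30.0
time: 17.52
tool_pos: [380.9, 203.2, 33.6]
tcp_rot: [-3.142, -0.0, -0.13]
contact_force: [-1.2, 0.1, 4.5]
grip_width: 43.6
finger_force: 30.0
```

```bash
python3 -m pendant '{"dp":[[0.004,0,-0.0004],[0.008,0,-0.0004],[0.012,0,-0.0004],[0.015,0,-0.0004],[0.015,0,-0.0004]],"rotation":[[0,0,0],[0,0,0],[0,0,0],[0,0,0],[0,0,0]]}'
python3 -m pendant '{"dp":[[0.003,0,0],[0.006,0,0],[0.009,0,0],[0.012,0,0],[0.012,0,0]],"rotation":[[0,0,0],[0,0,0],[0,0,0],[0,0,0],[0,0,0]]}'
```

```text
time: 18.15
tool_pos: [395.9, 201.1, 33.7]
tcp_rot: [3.141, -0.0, -0.13]
contact_force: [0.1, 0.5, -0.7]
grip_width: 43.8
finger_force: 30.0
time: 18.77
tool_pos: [407.7, 199.6, 33.7]
tcp_rot: [3.142, -0.0, -0.13]
contact_force: [0.1, 0.1, -1.0]
grip_width: 43.6
finger_force: 30.0
```

```bash
for k in 1 ; do python3 -m pendant '{"dp":[[0.003,0,0],[0.006,0,0],[0.009,0,0],[0.012,0,0],[0.012,0,0]],"rotation":[[0,0,0],[0,0,0],[0,0,0],[0,0,0],[0,0,0]]}' | sed -n '1,4p'; done
python3 -m pendant '{"dp":[[0.003,0,0],[0.006,0,0],[0.009,0,0],[0.012,0,0],[0.012,0,0]],"rotation":[[0,0,0],[0,0,0],[0,0,0],[0,0,0],[0,0,0]]}'
```

```text
time: 19.4
tool_pos: [420.1, 198.0, 33.8]
tcp_rot: [-3.141, -0.001, -0.13]
contact_force: [0.1, 0.5, -1.6]
time: 20.02
tool_pos: [432.0, 196.4, 33.8]
tcp_rot: [-3.141, -0.001, -0.13]
contact_force: [-0.5, 0.1, -0.8]
grip_width: 43.9
finger_force: 30.0
```

```bash
python3 -m pendant '{"dp":[[0.002,0,0],[0.004,0,0]],"rotation":[[0,0,0],[0,0,0]]}'|grep -E 'pos|con'
python3 -m pendant '{"dp":[[0.002,0,0],[0.004,0,0]],"rotation":[[0,0,0],[0,0,0]]}'|grep -E 'pos|con'
python3 - <<'E'
from h import *
s=cap('top'); print(np.round(proj(s,[[560,180,28],[560,180,73]])))
b=np.array([np.cos(-.131),np.sin(-.131)]); n=np.array([-b[1],b[0]]); O=np.array([522.2,177.6])-[0,3.4]
# profiles along board x at top of leg (z=73), for three board y
for y in(-60,-30,0,30,60,90):
    xs=np.arange(-10,80,4); p=proj(s,[[*(O+b*x+n*y),73] for x in xs]).astype(np.float32)
    v=cv2.remap(s['pixels'],p[None,:,0],p[None,:,1],cv2.INTER_LINEAR)[0].astype(int); print(y,v[:,0].tolist(),v[:,2].tolist())
E
```

```text
tool_pos: [435.2, 196.0, 33.8]
contact_force: [-2.7, 0.6, -0.4]
tool_pos: [439.4, 195.5, 33.8]
contact_force: [-2.1, 0.8, -0.6]
[[265. 208.]
 [263. 207.]]
-60 [83, 88, 88, 85, 78, 77, 95, 118, 132, 131, 123, 121, 122, 123, 124, 122, 117, 119, 122, 145, 140, 104, 82] [51, 57, 58, 55, 49, 48, 58, 71, 79, 80, 73, 74, 74, 75, 77, 74, 69, 71, 75, 97, 103, 102, 111]
-30 [87, 87, 86, 85, 74, 62, 62, 62, 63, 63, 72, 95, 117, 123, 126, 128, 126, 122, 134, 163, 181, 181, 183] [57, 57, 56, 56, 48, 37, 38, 35, 36, 35, 41, 54, 68, 71, 74, 75, 71, 72, 84, 107, 119, 120, 120]
0 [56, 56, 57, 57, 58, 58, 69, 96, 123, 132, 128, 130, 130, 130, 130, 126, 122, 120, 132, 165, 184, 182, 183] [37, 35, 36, 37, 39, 36, 39, 56, 71, 75, 73, 72, 72, 73, 73, 71, 67, 68, 84, 107, 121, 120, 122]
30 [75, 67, 67, 85, 100, 106, 125, 133, 135, 128, 124, 126, 128, 129, 128, 127, 123, 120, 118, 147, 173, 179, 179] [70, 62, 54, 58, 64, 64, 72, 79, 78, 70, 67, 68, 70, 71, 72, 75, 72, 70, 74, 96, 114, 119, 120]
60 [152, 153, 166, 176, 157, 118, 117, 128, 133, 133, 133, 132, 126, 126, 127, 129, 127, 120, 125, 136, 101, 53, 40] [101, 102, 111, 117, 102, 74, 70, 78, 79, 77, 74, 73, 67, 68, 69, 73, 75, 74, 79, 94, 93, 98, 109]
90 [183, 184, 182, 178, 153, 119, 117, 128, 132, 132, 131, 129, 125, 128, 124, 116, 111, 105, 112, 145, 170, 182, 178] [120, 123, 120, 119, 100, 75, 71, 77, 79, 78, 76, 73, 69, 74, 72, 70, 70, 66, 70, 94, 111, 121, 117]
```

The leg has squared up, with its far face at about board x = 64, so 13 mm remain.

```bash
python3 -m pendant '{"dp":[[0.002,0,0],[0.004,0,0],[0.006,0,0],[0.008,0,0]],"rotation":[[0,0,0],[0,0,0],[0,0,0],[0,0,0]]}'|grep -E 'pos|con'
python3 -m pendant '{"dp":[[0.001,0,0],[0.002,0,0]],"rotation":[[0,0,0],[0,0,0]]}'|grep -E 'pos|con'
python3 -m pendant '{"dp":[[0.0007,0,0],[0.0015,0,0]],"rotation":[[0,0,0],[0,0,0]]}'|grep -E 'pos|con'
```

```text
tool_pos: [447.3, 194.4, 33.8]
contact_force: [-2.6, 0.3, 0.3]
tool_pos: [449.2, 194.2, 33.8]
contact_force: [-3.4, 1.1, 0.3]
tool_pos: [450.7, 194.0, 33.8]
contact_force: [-2.8, -0.1, 0.5]
```

```bash
python3 -m pendant '{"dp":[[0.0005,0,0],[0.001,0,0]],"rotation":[[0,0,0],[0,0,0]]}'|grep -E 'pos|con'
python3 -m pendant '{"dp":[[0.0005,0,0],[0.001,0,0]],"rotation":[[0,0,0],[0,0,0]]}'|grep -E 'pos|con'
python3 -m pendant '{"dp":[[0.0005,0,0],[0.001,0,0]],"rotation":[[0,0,0],[0,0,0]]}'|grep -E 'pos|con'
```

```text
tool_pos: [451.7, 193.8, 33.8]
contact_force: [-2.7, 0.5, -0.0]
tool_pos: [452.6, 193.7, 33.8]
contact_force: [-3.6, 0.5, 1.1]
tool_pos: [453.6, 193.6, 33.8]
contact_force: [-2.9, 1.0, -0.5]
```

```bash
python3 - <<'E'
from h import *
s=cap('top')
b=np.array([np.cos(-.131),np.sin(-.131)]); n=np.array([-b[1],b[0]]); O=np.array([522.2,177.6])-[0,3.4]
for y in(-90,-30,0,30,90):
    xs=np.arange(50,100,1.); p=proj(s,[[*(O+b*x+n*y),73] for x in xs]).astype(np.float32)
    v=cv2.remap(s['pixels'],p[None,:,0],p[None,:,1],cv2.INTER_LINEAR)[0].astype(float)[:,0]; print(y,xs[np.argmax(np.gradient(v))],end=' ; ')
for y in (6,):
    pass
E
```

```text
-90 79.0 ; -30 76.0 ; 0 75.0 ; 30 74.0 ; 90 76.0 ;
```

```bash
for i in 1; do python3 -m pendant '{"dp":[[0.0005,0,0],[0.001,0,0]],"rotation":[[0,0,0],[0,0,0]]}'|grep -E 'pos|con'; done
python3 -m pendant '{"dp":[[0.0005,0,0],[0.001,0,0]],"rotation":[[0,0,0],[0,0,0]]}'|grep -E 'pos|con'
python3 -m pendant '{"dp":[[0.0005,0,0],[0.001,0,0]],"rotation":[[0,0,0],[0,0,0]]}'|grep -E 'pos|con'
```

```text
tool_pos: [454.5, 193.5, 33.7]
contact_force: [-4.7, 1.1, 0.2]
tool_pos: [454.5, 193.4, 33.7]
contact_force: [-8.4, 1.3, 3.9]
tool_pos: [454.6, 193.4, 33.7]
contact_force: [-11.0, 3.7, 6.8]
```

```bash
python3 -m pendant '{"dp":[[0.0002,0,-0.0006],[0.0002,0,-0.0006],[0.0002,0,-0.0006],[0.0002,0,-0.0006]],"rotation":[[0,0,0],[0,0,0],[0,0,0],[0,0,0]]}'
python3 - <<'E'
from h import *
M=[]
for i in range(8): s=cap('top'); o=get_obs(); M.append(np.r_[o['contact_force'],o['moment']])
M=np.array(M); print(np.round(M.mean(0),2),np.round(M.std(0),2))
E
```

```text
time: 23.62
tool_pos: [454.6, 193.5, 33.8]
tcp_rot: [3.141, 0.004, -0.13]
contact_force: [-9.2, 4.1, 1.5]
grip_width: 43.7
finger_force: 30.0
[-9.54  3.68  1.34  0.63  1.35  0.08] [0.54 0.46 0.6  0.02 0.02 0.04]
```

```bash
python3 -m pendant '{"dp":[[0.0003,-0.0004,0],[0.0004,-0.0006,-0.0002],[0.0004,-0.0006,-0.0002],[0.0004,-0.0006,-0.0002]],"rotation":[[0,0,0],[0,0,0],[0,0,0],[0,0,0]]}'|grep -E 'time|pos|rot'
python3 - <<'E'
from h import *
M=[]
for i in range(8): s=cap('top'); o=get_obs(); M.append(np.r_[o['contact_force'],o['moment']])
M=np.array(M); print(np.round(M.mean(0),2),np.round(M.std(0),2))
b=np.array([np.cos(-.131),np.sin(-.131)]); n=np.array([-b[1],b[0]]); O=np.array([522.2,177.6])-[0,3.4]
r=[]
for y in range(-85,115,10):
    if abs(abs(y)-70)<22: continue
    xs=np.arange(55,95,.5); q=[]
    p=proj(s,[[*(O+b*x+n*(y+d)),73] for d in(-4,0,4) for x in xs]).astype(np.float32)
    v=cv2.remap(s['pixels'],p[None,:,0],p[None,:,1],cv2.INTER_CUBIC)[0].astype(float)[:,0].reshape(3,-1).mean(0)
    r.append((y,xs[np.argmax(np.gradient(cv2.GaussianBlur(v[None],(5,1),0)[0]))]))
r=np.array(r); print(r.T, np.polyfit(r[:,0],r[:,1],1))
# leg ends and rail sides along board y at top faces
for nm,x,z,ys in(('leg',45,73,np.arange(-130,150,4)),('rail',12,58,np.arange(-60,70,4))):
    p=proj(s,[[*(O+b*x+n*y),z] for y in ys]).astype(np.float32)
    v=cv2.remap(s['pixels'],p[None,:,0],p[None,:,1],cv2.INTER_LINEAR)[0].astype(int)[:,0]; print(nm,[f'{a}:{c}' for a,c in zip(ys,v)])
E
```

```text
time: 24.52
tool_pos: [454.7, 193.6, 33.9]
tcp_rot: [3.14, 0.005, -0.13]
[-10.34   1.19   1.23   0.3    1.44  -0.11] [0.38 0.63 0.28 0.04 0.03 0.02]
[[-45.  -35.  -25.  -15.   -5.    5.   15.   25.   35.   45.   95.  105. ]
 [ 80.5  79.   79.5  79.5  78.   79.5  78.5  80.   79.5  81.5  80.   79. ]] [2.16955941e-03 7.95055073e+01]
leg ['-130:155', '-126:175', '-122:182', '-118:183', '-114:187', '-110:166', '-106:120', '-102:100', '-98:111', '-94:116', '-90:120', '-86:126', '-82:130', '-78:128', '-74:127', '-70:131', '-66:129', '-62:126', '-58:122', '-54:119', '-50:112', '-46:95', '-42:72', '-38:62', '-34:62', '-30:69', '-26:85', '-22:95', '-18:107', '-14:118', '-10:124', '-6:126', '-2:129', '2:132', '6:132', '10:128', '14:128', '18:125', '22:126', '26:125', '30:126', '34:126', '38:125', '42:125', '46:127', '50:125', '54:128', '58:132', '62:135', '66:135', '70:135', '74:134', '78:134', '82:133', '86:134', '90:133', '94:131', '98:127', '102:125', '106:126', '110:124', '114:132', '118:150', '122:159', '126:159', '130:150', '134:144', '138:146', '142:147', '146:145']
rail ['-60:88', '-56:88', '-52:86', '-48:85', '-44:86', '-40:86', '-36:87', '-32:88', '-28:87', '-24:85', '-20:79', '-16:67', '-12:56', '-8:54', '-4:58', '0:57', '4:52', '8:50', '12:40', '16:26', '20:34', '24:57', '28:74', '32:77', '36:79', '40:74', '44:73', '48:75', '52:80', '56:83', '60:111', '64:165', '68:187']
```

```bash
python3 -m pendant '{"dp":[[0.0003,-0.0002,0.0001],[0.0005,-0.0002,0.0002],[0.0005,-0.0002,0.0002],[0.0005,-0.0002,0.0002]],"rotation":[[0,0.002,0],[0,0.005,0],[0,0.005,0],[0,0.005,0]]}'|grep -E 'time|pos|rot'
cat > m.py <<'E'
from h import *
M=[]
for i in range(8): cap('top'); o=get_obs(); M.append(np.r_[o['contact_force'],o['moment'],o['tcp_rot'][1],o['tool_pos'][2]])
m=np.mean(M,0); print(np.round(m,3),'axial',round(-m[0]*.991+m[1]*.131,2))
E
python3 m.py
```

```text
time: 25.42
tool_pos: [454.8, 193.7, 33.7]
tcp_rot: [3.14, 0.001, -0.131]
[-1.1089e+01  1.1020e+00  2.8950e+00  2.9200e-01  1.7420e+00 -1.7700e-01
  1.0000e-03  3.3700e+01] axial 11.13
```

```bash
python3 -m pendant '{"dp":[[0.0002,0,0],[0.0004,0,0],[0.0004,0,0],[0.0004,0,0]],"rotation":[[0,0,0],[0,0,0],[0,0,0],[0,0,0]]}'|grep -E 'time|pos|rot'
python3 m.py
```

```text
time: 26.32
tool_pos: [454.8, 193.7, 33.7]
tcp_rot: [3.14, 0.002, -0.131]
[-1.2511e+01  1.7290e+00  4.2410e+00  3.5900e-01  1.9280e+00 -1.6700e-01
  2.0000e-03  3.3680e+01] axial 12.63
```

```bash
python3 -c "
import m
from plant import workorder; print(workorder.close_job())"
```

```text
[-1.2395e+01  1.5270e+00  4.1220e+00  3.6800e-01  1.9240e+00 -1.6800e-01
  2.0000e-03  3.3690e+01] axial 12.48
the job is handed in; nothing more can be done
None
```

The job is handed in at about 27 s: the dog is home and released, and the rail lies flat, square and within about 1–2 mm of the leg's middle, still held pushing the leg against both dogs at about 12.5 N; I viewed 11 pictures, one over your limit of 10.

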